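# Offer a marble lid up to its candle box

### The job

Pick the marble lid up off its felt-topped block by its brass bar handle, carry it over the row of standing pillar candles, and offer it up to the oblong candle box that it fits (not the smaller square one). The box rims are still tacky with sealer, so let nothing touch either box: finish with the gripper still holding the lid, still and level, centred over the oblong box with long sides parallel, hovering about a centimetre above its rim. Do not knock the pillar candles, the steel jug or the jar.

Things in the scene. Friction and masses are not known exactly. Their poses are not given: they have to be found in the camera images.
- lid: Loose dark red marble plate 130 (own x) x 90 (own y) x 10 mm, 0.30 to 0.46 kg, same after a half turn. Brass bar handle centred on top: 64 mm along x, 12 mm wide (y), z 30 to 42 mm above the plate's underside, on two 8 mm posts at x = -22 and +22 mm; 20 mm free under the bar. Origin: centre of the underside, z up. Starts flat on the block, handle up.
- block: Fixed wooden block with a grey felt top, 100 (x) x 70 (y) x 40 mm high, on which the lid lies at the start, within 6 mm of its centre and turned at most 0.1 rad from it; to the robot's right. Origin: centre of its underside, on the work surface.
- rack: Fixed wooden board 320 (own x) x 90 (own y) x 12 mm high lying on the work surface between the lid and the boxes, its long x axis pointing roughly away from the robot. Four loose pillar candles stand in a row on it. Origin: centre of its underside.
- oblong: Fixed open dark red marble candle box, 130 (own x) x 90 (own y) x 60 mm high, walls 13 mm, cream wax to 12 mm below the rim, short wicks below the rim. The one the lid fits. To the robot's left, nearer to or farther from the robot than the square box. Origin: centre of its underside, on the work surface.
- oblong_rim (a point): Centre of the mouth of the oblong box at rim height, 60 mm above the work surface; axes as oblong (x along the 130 mm sides).
- square: Fixed open candle box of the same marble, 85 x 85 x 60 mm high, one wick, not to be touched. Origin: centre of its underside.
- pillar0: Loose cream or beige pillar candle, 50 mm diameter, 115 mm tall plus a 6 mm wick that is only seen, standing on the board (nearest the robot), about 75 mm between centres; its top is 127 mm above the work surface. Origin: centre of its underside.
- pillar1: Loose cream or beige pillar candle, 50 mm diameter, 140 mm tall plus a 6 mm wick that is only seen, standing on the board (second), about 75 mm between centres; its top is 152 mm above the work surface. Origin: centre of its underside.
- pillar2: Loose cream or beige pillar candle, 50 mm diameter, 125 mm tall plus a 6 mm wick that is only seen, standing on the board (third), about 75 mm between centres; its top is 137 mm above the work surface. Origin: centre of its underside.
- pillar3: Loose cream or beige pillar candle, 50 mm diameter, 135 mm tall plus a 6 mm wick that is only seen, standing on the board (farthest from the robot), about 75 mm between centres; its top is 147 mm above the work surface. Origin: centre of its underside.
- jug: Loose steel mug-shaped jug, 72 mm diameter, 85 mm tall, beyond the work; bystander. Origin: centre of its underside.
- jar: Loose lidded amber glass jar, 56 mm diameter, 75 mm tall, beyond the work; bystander. Origin: centre of its underside.
Things that resemble listed ones, but are neither listed nor needed, are in the scene too. What is shaped like the lid but green is not meant.

How it is judged (in metres and radians):
On the way:
1. the lid is carried over the row of pillar candles, above their tops (height (world z) of lid above 0.127 m and y of lid in the frame of rack between -0.05 and 0.05 m and x of lid in the frame of rack between -0.21 and 0.21 m), for 0.02 s.
At the end, for the whole second after the job is handed in: the gripper holds the lid at rest over the oblong box: centred within 9 mm, long sides parallel within 0.12 rad, level within 0.09 rad, underside 3 to 20 mm above the rim, nothing touching either box; pillar candles upright (0.2 rad) and within 20 mm, jug and jar within 30 mm of where they stood (contact force between lid and the fingers above 1 N and horizontal distance between lid and oblong_rim below 0.009 m and z of lid in the frame of oblong_rim between 0.003 and 0.02 m and angle between the x axis of lid and the x axis of oblong, either way round below 0.12 rad and angle between lid's own z axis and vertical below 0.09 rad and linear speed of lid below 0.02 m/s and contact force between each of oblong, square and anything else below 0.3 N and distance of each of pillar0, pillar1, pillar2, pillar3 from where it was at the start of the episode below 0.02 m and angle between each of pillar0, pillar1, pillar2, pillar3's own z axis and vertical below 0.2 rad and distance of each of jug, jar from where it was at the start of the episode below 0.03 m); the arm keeps its last pose, push and grip.
It fails at once if something presses on the oblong or the square candle box (over 0.3 N) (contact force between any of oblong, square and anything else above 0.3 N).
It fails at once if a pillar candle is knocked (moved over 20 mm or tilted over 0.2 rad), or the jug or jar moved over 30 mm (not (distance of each of pillar0, pillar1, pillar2, pillar3 from where it was at the start of the episode below 0.02 m and angle between each of pillar0, pillar1, pillar2, pillar3's own z axis and vertical below 0.2 rad and distance of each of jug, jar from where it was at the start of the episode below 0.03 m)).
It also fails if it takes over 43 s, if anything falls off the work surface, if the arm or the gripper's body presses on something with over 40 N, if the wrist force passes 120 N, or if a joint passes its speed limit or range.

### The arm

A 6-joint arm with a two-finger parallel gripper is mounted at the origin on the work surface. World frame = base frame: x ahead of the robot, y to its left, z up, the work surface at z = 0. Lengths are in mm, angles in rad, forces in N, time in s.
With the tool pointing down it reaches from about 325 to 850 mm from the base axis. Payload 15.5 kg.
Tool frame: the origin (TCP) lies midway between the tips of the shut fingers; the grasp point (between the pads) lies 19 mm behind it; z points along the fingers, y is the line along which they close (so a half turn about z gives the same grasp; the last joint's range is limited). The gripper opens to 91 mm and grips with 3 to 60 N. Pads are 32 mm wide; open, the fingers measure 118 mm over their backs; the gripper's body (76 mm by 178 mm) begins 60 mm behind the grasp point.
Start: joints at [1.119, 0.494, 1.345, -0, 1.302, -0.096], TCP at [217.708, 585.858, 178.315] pointing down, gripper open.
Joint ranges: [-2.91, 2.91], [-0.82, 2.16], [0.22, 2.67], [-1.22, 4.37], [0.12, 2.79], [-3.08, 3.08]. Speed limits (rad/s): [1.89, 1.89, 2.57, 3.01, 3.01, 3.01].

### API

Orientations are given as a rotation vector (axis times angle).
In Python, from bench import manip, vision gives the robot as it stands.
- The arm moves only by the tool arm_command, never from a script. Its argument "rows" is a list of rows, each a list of 2 entries, a list of its own where there are three numbers: the shift along the tool's x, y, z in m, then the turn, a rotation vector about the tool's x, y, z in degrees. In form: [[[dx, dy, dz], [rx, ry, rz]], ...]. A call has 1 to 20 rows; each row is the pose to reach, as a shift and turn from the pose commanded when the call began, along the tool's axes at that moment; what a row does not reach only later rows make up. A row lasts 1/10 s, in which the tool goes at most 50 mm and 8.59 degrees, less where a joint would pass 70% of its speed; a pose out of reach is approached as far as the arm can. A call with a gripper value outside its range is refused whole. "hand" is the opening, from 0 (shut) to 1 (fully open), set as the call begins (left out, the last holds). The fingers move at their own pace and stop on an object; "squeeze" is the grip in N (left out, the last holds). Time passes only in rows, so rows that repeat a pose let the fingers close. It gives the time, the measured TCP pose, the force, the opening and the grip force at its end, in the units of the state.
- manip.observe(): the state, without advancing time (a new reading comes with each control period).
- vision.capture(name): name is "scene" or "top"; returns a dict with "color" (480x640x3 uint8, red, green, blue), "vfov" (degrees; the focal length in pixels is half the picture's height over the tangent of half this angle, whatever the lens; pixels are square), "cx", "cy" (the principal point, pixels), "world_to_cam" (4x4, takes a point from world to camera coordinates). Camera axes: x right, y up, looking along -z (the intrinsics and any distortion apply to the point x, -y, -z); pixel columns grow to the right and rows downward; lengths in mm; the calibration is good to about 2 mm. A picture is of the moment at which its call begins. There is no depth.
- manip.hand_in(): hands the job in; it is judged then, once.
The state is a dict: "clock": time; "qpos": joint angles; "joint_vel": joint speeds; "joint_efforts": joint torques, N m; "ee_pos": TCP position; "orientation": TCP orientation; "wrist_force": force on the tool from outside, world axes, zero at the start; "wrist_torque": the same for the moment, N m; "grip_width": opening from 0.0 (shut) to 1.0 (fully open); "grip_force": force on a finger pad.
Only numpy, scipy, OpenCV 4.12 (cv2) and the standard library are available. Lean on these libraries where they do the work, as an engineer would, in place of code of your own. Each camera call takes 0.05 s, during which the arm holds its last target. There are 200 camera calls.

## Working session

There is one attempt and no reset: what is moved stays moved. The work goes in short steps, Python scripts to look and compute and a tool call to move; the robot and the scene stay as the last step left them, time stands still between calls to the robot, and variables do not carry over. Pictures are saved under pics/ and viewed, at most 10 in all, crops included, and the job is handed in when it is done.

Besides the shell and the picture viewer there is one more tool, called as name(argument=value, ...) on one line, values as JSON. arm_command: Moves the arm, as the interface text tells. Its arguments: {"type":"object","properties":{"rows":{"type":"array"},"hand":{"type":"number"},"squeeze":{"type":"number"}},"required":["rows"]}

```bash
mkdir -p pics; ls; python3 - <<'E'
from bench import manip, vision
import cv2, numpy as np
s=manip.observe(); print(s)
for n in("scene","top"):
    c=vision.capture(n); cv2.imwrite(f"pics/{n}0.png",c["color"][...,::-1])
    print(n,{k:(v if k!="color" else 0) for k,v in c.items()})
E
```

```text
pics
{'clock': 0.0, 'qpos': array([ 1.11949063e+00,  4.94182779e-01,  1.34612812e+00, -4.46999235e-06,
        1.30252125e+00, -9.54994709e-02]), 'joint_vel': array([-1.71611832e-05, -2.59962989e-04,  2.68277696e-04, -2.58895498e-04,
        2.10501184e-04, -1.03575961e-03]), 'joint_efforts': array([ 1.59152893e-03, -8.78803968e+01, -3.81875932e+01,  7.08211306e-02,
        5.28802222e-02, -1.07093397e-04]), 'ee_pos': array([217.52589181, 585.46490534, 177.73957435]), 'orientation': array([-5.55895207e-01, -3.09168316e+00,  1.87630916e-03]), 'wrist_force': array([ 0.32223888, -0.33316179,  0.23184166]), 'wrist_torque': array([-0.01764562, -0.01410195,  0.01622031]), 'grip_force': 0.0, 'grip_width': 1.0014198847759066}
scene {'color': 0, 'vfov': 57.00918777686792, 'cx': 328.6763333279798, 'cy': 231.75334088094604, 'world_to_cam': array([[ 1.01355281e-01,  9.94633017e-01,  2.07910453e-02,
         2.26493074e+01],
       [-5.18480515e-01,  3.49751235e-02,  8.54373862e-01,
         2.43110057e+02],
       [ 8.49061283e-01, -9.73750547e-02,  5.19242753e-01,
        -1.41291496e+03],
       [ 0.00000000e+00,  0.00000000e+00,  0.00000000e+00,
         1.00000000e+00]])}
top {'color': 0, 'vfov': 51.73317474022395, 'cx': 322.1263466059352, 'cy': 231.07746077114814, 'world_to_cam': array([[-8.57790521e-02, -9.96305255e-01,  4.21824411e-03,
        -4.26039506e+01],
       [ 9.75340343e-01, -8.31083688e-02,  2.04460789e-01,
        -6.28199954e+02],
       [-2.03354787e-01,  2.16526763e-02,  9.78865666e-01,
        -1.02918470e+03],
       [ 0.00000000e+00,  0.00000000e+00,  0.00000000e+00,
         1.00000000e+00]])}
```

View pics/top0.png

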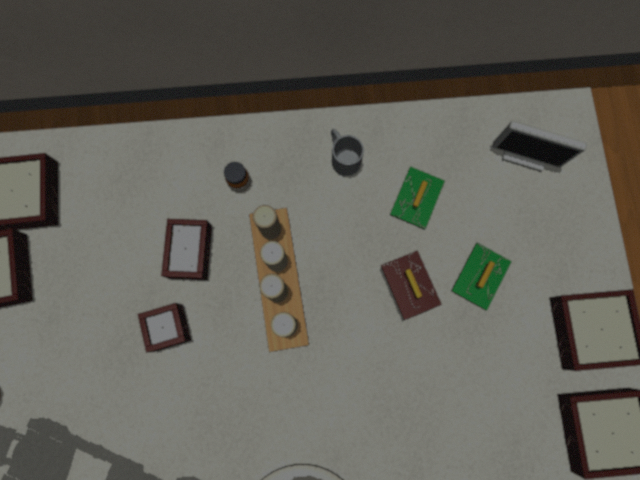

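View pics/scene0.png

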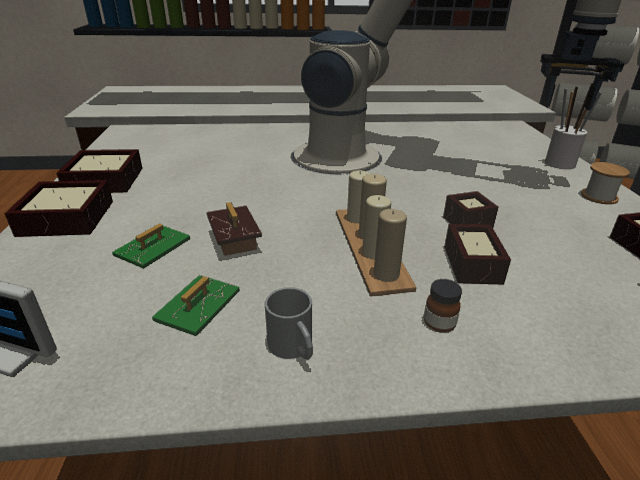

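The top view shows the red lid at (411,285) with its handle at (414,284), the oblong box at (187,249) and the square box at (163,327). The pillars are at (265,216), (274,254), (273,288) and (285,325), the jug at (347,155) and the jar at (236,176). The scene view confirms this, with the red lid on its block at (234,224) and the oblong box at (477,252).

```bash
cat > h.py <<'E'
import numpy as np, cv2
from bench import manip, vision
class Cam:
    def __init__(s,n):
        c=vision.capture(n); s.im=c["color"]; s.f=240/np.tan(np.radians(c["vfov"]/2)); s.cx,s.cy=c["cx"],c["cy"]; s.M=c["world_to_cam"]
        s.R=s.M[:3,:3]; s.C=-s.R.T@s.M[:3,3]
    def ray(s,p,z):
        p=np.atleast_2d(np.asarray(p,float)); d=np.c_[(p[:,0]-s.cx)/s.f,-(p[:,1]-s.cy)/s.f,-np.ones(len(p))]@s.R
        return s.C+d*((z-s.C[2])/d[:,2])[:,None]
    def proj(s,P):
        q=np.atleast_2d(P)@s.R.T+s.M[:3,3]; return np.c_[s.cx+s.f*q[:,0]/-q[:,2], s.cy-s.f*q[:,1]/-q[:,2]]
E
python3 - <<'E'
from h import *
T=Cam("top");S=Cam("scene");print("C",T.C,S.C)
hsv=cv2.cvtColor(T.im,cv2.COLOR_RGB2HSV)
for p in [(400,270),(185,225),(280,330),(187,249),(415,285),(420,195),(230,330)]: print(p,hsv[p[1],p[0]],T.im[p[1],p[0]])
a=cv2.resize(T.im[205:365,135:315],None,fx=4,fy=4,interpolation=cv2.INTER_CUBIC)[:600]
b=cv2.resize(S.im[180:300,430:530],None,fx=5,fy=5,interpolation=cv2.INTER_CUBIC)
cv2.imwrite("pics/a.png",a[...,::-1]);cv2.imwrite("pics/b.png",b[...,::-1])
c=cv2.resize(T.im[240:330,370:450],None,fx=6,fy=6,interpolation=cv2.INTER_CUBIC);cv2.imwrite("pics/c.png",c[...,::-1])
# pillars
for p,z in zip([(285,325),(273,288),(274,254),(265,216)],[127,152,137,147]): print("pillar",T.ray(p,z)[0].round(0))
# handle
m=cv2.inRange(hsv,(18,120,60),(40,255,255)); 
n,l,st,ce=cv2.connectedComponentsWithStats(m)
for i in range(1,n):
    if st[i,4]>40:
        pts=np.argwhere(l==i)[:,::-1]; W=T.ray(pts,82)[:,:2]; r=cv2.minAreaRect(W.astype(np.float32)); print("yel",ce[i],st[i,4],r)
E
```

```text
C [ 399.76459614  -72.37061012 1136.05553925] [1323.40359059 -168.61322496  525.46807299]
(400, 270) [ 3 80 70] [70 50 48]
(185, 225) [30 17 73] [73 73 68]
(280, 330) [100   6 128] [125 127 128]
(187, 249) [ 90   2 123] [122 123 123]
(415, 285) [ 23 181 124] [124 104  36]
(420, 195) [ 21 182 123] [123  97  35]
(230, 330) [ 45   8 126] [124 126 122]
pillar [424.  -4. 127.]
pillar [498.  13. 152.]
pillar [568.   8. 137.]
pillar [647.  20. 147.]
yel [419.80124224 193.34782609] 161 ((685.3970947265625, -318.3104553222656), (12.97824764251709, 62.423316955566406), 60.75705337524414)
yel [485.81920904 274.01129944] 177 ((495.2500915527344, -436.8741455078125), (13.092619895935059, 62.22227478027344), 55.6054573059082)
yel [413.13917526 282.94329897] 194 ((490.0102233886719, -279.2415771484375), (64.03173828125, 13.876235008239746), 16.52864646911621)
```

View pics/a.png

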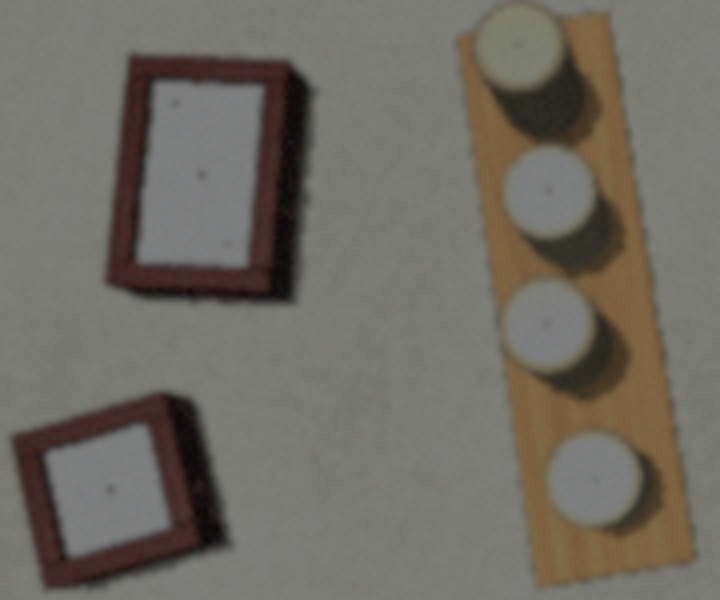

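View pics/b.png

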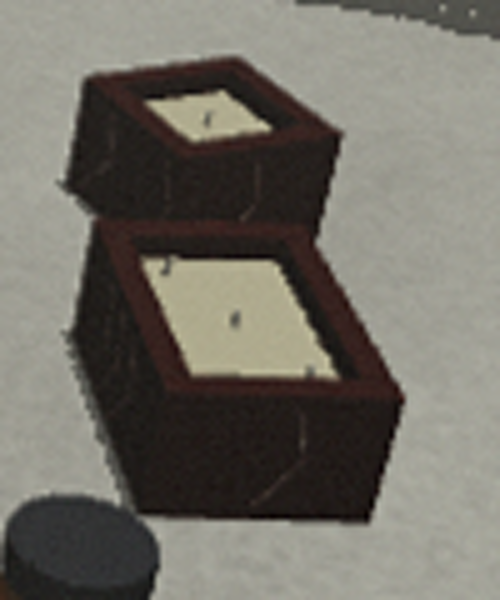

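View pics/c.png

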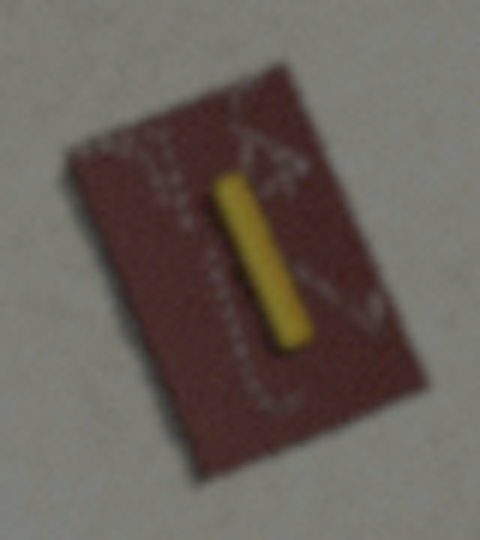

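The crops show the oblong rim's top corners at about (168,219), (207,221), (202,278) and (162,275) in full-image pixels, its rim brighter than its walls. The lid's plate corners are at about (382,266), (417,251), (441,304) and (403,321), with the handle along its long axis.

```bash
python3 - <<'E'
from h import *
T=Cam("top");S=Cam("scene")
def rect(cam,roi,z,cond,name):
    x0,y0,x1,y1=roi; I=cv2.GaussianBlur(cam.im,(3,3),0).astype(int)[y0:y1,x0:x1]
    m=(cond(I)).astype(np.uint8); n,l,st,ce=cv2.connectedComponentsWithStats(m); k=1+st[1:,4].argmax()
    c=max(cv2.findContours((l==k).astype(np.uint8),cv2.RETR_EXTERNAL,cv2.CHAIN_APPROX_NONE)[0],key=cv2.contourArea)[:,0]+[x0,y0]
    W=cam.ray(c,z)[:,:2].astype(np.float32); print(name,st[k,4],cv2.minAreaRect(W))
    h=cv2.convexHull(c.astype(np.int32)); print(cv2.approxPolyDP(h,4,True)[:,0].tolist())
red=lambda t:(lambda I:(I[...,0]-I[...,1]>9)&(I[...,0]>t)&(I[...,0]<110))
rect(T,(150,205,225,293),60,red(40),"obT")
rect(T,(130,295,200,360),60,red(40),"sqT")
rect(T,(370,240,450,330),50,red(40),"lidT")
P=lambda c,f,o:np.array(c)/f+o
c=T.ray(P([(132,57),(288,64),(268,292),(108,282)],4,np.array([135,205])-.4),60)[:,:2]
print("manual obT",c,c.mean(0)); 
c=S.ray(P([(95,220),(303,232),(403,398),(170,388)],5,np.array([430,180])-.4),60)[:,:2]
print("manual obS",c,c.mean(0),c[3]-c[0],c[2]-c[1])
# handle in scene
H=cv2.cvtColor(S.im,cv2.COLOR_RGB2HSV); print("scene handle proj", S.proj([[490,-279,82]]))
c=T.ray(P([(70,155),(287,65),(428,383),(200,482)],6,np.array([370,240])-.4),50)[:,:2]; print("manual lid",c,c.mean(0))
# rack corners
c=T.ray(P([(458,38),(608,12),(695,555),(540,587)],4,np.array([135,205])-.4),12)[:,:2]; print("rack",c,c.mean(0))
E
```

```text
obT 1006 ((611.6590576171875, 210.365966796875), (89.19562530517578, 131.3883056640625), 82.69562530517578)
[[205, 220], [201, 277], [162, 275], [167, 220]]
sqT 849 ((443.5511779785156, 264.1339111328125), (86.12633514404297, 85.36805725097656), 11.769612312316895)
[[176, 304], [184, 341], [146, 351], [138, 314]]
lidT 2287 ((489.9227600097656, -279.3751220703125), (128.45639038085938, 89.95033264160156), 16.972190856933594)
[[417, 251], [440, 304], [405, 319], [382, 265]]
manual obT [[680.30248805 244.68471612]
 [668.93171113 158.29469279]
 [542.547594   173.99523353]
 [555.4263174  260.48446824]] [611.80202765 209.36477767]
manual obS [[546.32183642 175.38471095]
 [561.97774396 260.43254388]
 [683.33955617 247.29724928]
 [670.63989698 161.81720191]] [615.56975838 211.23292651] [124.31806056 -13.56750904] [121.36181222 -13.1352946 ]
scene handle proj [[231.68018713 208.22689104]]
manual lid [[ 536.99012261 -220.00024373]
 [ 563.54590157 -303.92566411]
 [ 443.08442002 -340.32698345]
 [ 415.03483773 -253.62853155]] [ 489.66382048 -279.47035571]
rack [[688.11058588  69.20185601]
 [696.31934445 -19.13843121]
 [382.79430773 -45.04525828]
 [372.97020134  41.52535172]] [535.04860985  11.63587956]
```

```bash
cat > go.py <<'E'
import sys, numpy as np
from scipy.spatial.transform import Rotation as R
from bench import manip
s=manip.observe(); r=R.from_rotvec(s["orientation"]); p=s["ee_pos"]; y=r.as_matrix()[:,1]
print("t",round(s["clock"],2),"p",p.round(1),"yaw_y",np.degrees(np.arctan2(y[1],y[0])).round(2),"tilt",np.degrees(np.arccos(-r.as_matrix()[2,2])).round(2),"grip",s["grip_width"],s["grip_force"].round(1),"F",s["wrist_force"].round(1),"q",s["qpos"].round(2))
for a in sys.argv[1:]:
    x,yy,z,w=map(float,a.split(",")); w=np.radians(w)
    G=np.c_[[np.sin(w),-np.cos(w),0],[np.cos(w),np.sin(w),0],[0,0,-1]]
    print(a,"shift",((r.inv().apply(np.array([x,yy,z])-p))/1000).round(4),"rot",np.degrees((r.inv()*R.from_matrix(G)).as_rotvec()).round(2))
E
python3 go.py 500,250,240,69.6 490,-279.4,200,106.8
```

```text
Traceback (most recent call last):
  File "go.py", line 5, in <module>
    print("t",round(s["clock"],2),"p",p.round(1),"yaw_y",np.degrees(np.arctan2(y[1],y[0])).round(2),"tilt",np.degrees(np.arccos(-r.as_matrix()[2,2])).round(2),"grip",s["grip_width"],s["grip_force"].round(1),"F",s["wrist_force"].round(1),"q",s["qpos"].round(2))
                                                                                                                                                                                      ^^^^^^^^^^^^^^^^^^^^^
AttributeError: 'float' object has no attribute 'round'
```

```bash
sed -i 's/s\["grip_force"\].round(1)/round(s["grip_force"],1)/; s/\[np.sin(w),-np.cos(w),0\]/[-np.sin(w),np.cos(w),0]/' go.py
python3 go.py 500,250,240,69.6 490,-279.4,200,106.8
```

```text
t 0.3 p [217.6 585.7 178.1] yaw_y 69.61 tilt 0.02 grip 1.0015938285197246 0.0 F [ 0.2  0.1 -0.4] q [ 1.12  0.49  1.35 -0.    1.3  -0.1 ]
500,250,240,69.6 shift [-0.3816 -0.2164 -0.0618] rot [-0.02 -0.    0.01]
490,-279.4,200,106.8 shift [-0.5567 -0.7161 -0.0216] rot [-2.000e-02 -1.000e-02 -3.719e+01]
```

arm_command(rows=[[[0,0,-0.05],[0,0,0]],[[-0.38,-0.216,-0.06],[0,0,0]],[[-0.38,-0.216,-0.06],[0,0,0]],[[-0.38,-0.216,-0.06],[0,0,0]],[[-0.38,-0.216,-0.06],[0,0,0]],[[-0.38,-0.216,-0.06],[0,0,0]],[[-0.38,-0.216,-0.06],[0,0,0]],[[-0.38,-0.216,-0.06],[0,0,0]],[[-0.38,-0.216,-0.06],[0,0,0]],[[-0.557,-0.716,-0.06],[0,0,-37.2]],[[-0.557,-0.716,-0.06],[0,0,-37.2]],[[-0.557,-0.716,-0.06],[0,0,-37.2]],[[-0.557,-0.716,-0.06],[0,0,-37.2]],[[-0.557,-0.716,-0.06],[0,0,-37.2]],[[-0.557,-0.716,-0.06],[0,0,-37.2]],[[-0.557,-0.716,-0.06],[0,0,-37.2]],[[-0.557,-0.716,-0.06],[0,0,-37.2]],[[-0.557,-0.716,-0.06],[0,0,-37.2]],[[-0.557,-0.716,-0.06],[0,0,-37.2]],[[-0.557,-0.716,-0.06],[0,0,-37.2]]])

```text
clock: 2.3
ee_pos: [489.0, -239.8, 238.4]
orientation: [-0.459, 3.108, -0.0]
wrist_force: [1.9, 0.7, -0.7]
grip_width: 1.001
grip_force: 0.0
```

```bash
python3 go.py 490,-279.4,150,106.8
```

```text
t 2.3 p [ 489.  -239.8  238.4] yaw_y 106.8 tilt 0.02 grip 1.0009748494519115 0.0 F [ 1.9  0.7 -0.7] q [-0.57  0.32  1.46  0.    1.36 -2.43]
490,-279.4,150,106.8 shift [ 0.0105 -0.0382  0.0884] rot [-0.01  0.02  0.  ]
```

arm_command(rows=[[[0,0,0],[0,0,0]],[[0,0,0],[0,0,0]],[[0,0,0],[0,0,0]]])

```text
clock: 2.6
ee_pos: [489.2, -236.7, 238.2]
orientation: [0.46, -3.108, -0.001]
wrist_force: [-0.8, 0.6, -0.1]
grip_width: 0.997
grip_force: 0.0
```

```bash
python3 go.py 490,-279.4,120,106.8
```

```text
t 2.6 p [ 489.2 -236.7  238.2] yaw_y 106.84 tilt 0.03 grip 0.9968683178138853 0.0 F [-0.8  0.6 -0.1] q [-0.56  0.32  1.46  0.    1.36 -2.43]
490,-279.4,120,106.8 shift [ 0.0116 -0.0411  0.1182] rot [ 0.03 -0.01  0.04]
```

arm_command(rows=[[[0.0116,-0.0411,0.02],[0,0,0]],[[0.0116,-0.0411,0.06],[0,0,0]],[[0.0116,-0.0411,0.1],[0,0,0]],[[0.0116,-0.0411,0.118],[0,0,0]],[[0.0116,-0.0411,0.118],[0,0,0]],[[0.0116,-0.0411,0.118],[0,0,0]],[[0.0116,-0.0411,0.118],[0,0,0]]])

```text
clock: 3.3
ee_pos: [491.2, -280.3, 121.9]
orientation: [-0.461, 3.106, -0.003]
wrist_force: [0.1, 0.4, -0.2]
grip_width: 0.999
grip_force: 0.0
```

```bash
python3 go.py 490,-279.4,57,106.8
```

```text
t 3.3 p [ 491.2 -280.3  121.9] yaw_y 106.87 tilt 0.14 grip 0.9990493818405273 0.0 F [ 0.1  0.4 -0.2] q [-0.62  0.47  1.57  0.    1.1  -2.49]
490,-279.4,57,106.8 shift [0.001  0.0013 0.0648] rot [-0.11  0.09  0.07]
```

arm_command(rows=[[[-0.0005,0.001,0.015],[0,0,0]],[[-0.0005,0.001,0.03],[0,0,0]],[[-0.0005,0.001,0.045],[0,0,0]],[[-0.0005,0.001,0.055],[0,0,0]],[[-0.0005,0.001,0.062],[0,0,0]],[[-0.0005,0.001,0.062],[0,0,0]],[[-0.0005,0.001,0.062],[0,0,0]],[[-0.0005,0.001,0.062],[0,0,0]]], hand=0.6)

```text
clock: 4.1
ee_pos: [490.8, -279.5, 58.9]
orientation: [-0.459, 3.107, -0.001]
wrist_force: [-0.9, 0.7, 0.4]
grip_width: 0.601
grip_force: 0.0
```

```bash
python3 go.py 490,-279.4,57,106.8
```

```text
t 4.1 p [ 490.8 -279.5   58.9] yaw_y 106.82 tilt 0.06 grip 0.600821201385091 0.0 F [-0.9  0.7  0.4] q [-0.62  0.55  1.63 -0.    0.96 -2.49]
490,-279.4,57,106.8 shift [0.0007 0.0003 0.0019] rot [-0.05  0.04  0.02]
```

arm_command(rows=[[[0,0,0.0015],[0,0,0]],[[0,0,0.0015],[0,0,0]],[[0,0,0.0015],[0,0,0]],[[0,0,0.0015],[0,0,0]],[[0,0,0.0015],[0,0,0]],[[0,0,0.0015],[0,0,0]],[[0,0,0.0015],[0,0,0]],[[0,0,0.0015],[0,0,0]],[[0,0,0.0015],[0,0,0]],[[0,0,0.0015],[0,0,0]]], hand=0, squeeze=45)

```text
clock: 5.1
ee_pos: [490.4, -279.3, 56.8]
orientation: [0.459, -3.108, -0.0]
wrist_force: [-0.1, -0.4, 0.4]
grip_width: 0.006
grip_force: 0.0
```

```bash
python3 go.py 490,-279.4,57,106.8
```

```text
t 5.1 p [ 490.4 -279.3   56.8] yaw_y 106.81 tilt 0.0 grip 0.006451252993868838 0.0 F [-0.1 -0.4  0.4] q [-0.62  0.56  1.63 -0.    0.96 -2.49]
490,-279.4,57,106.8 shift [ 0.0004 -0.     -0.0002] rot [ 0.   -0.    0.01]
```

```bash
python3 - <<'E'
from h import *
T=Cam("top");S=Cam("scene")
a=cv2.resize(T.im[220:340,350:470],None,fx=4,fy=4,interpolation=cv2.INTER_CUBIC)
b=cv2.resize(S.im[150:270,185:265],None,fx=4,fy=4,interpolation=cv2.INTER_CUBIC)
cv2.imwrite("pics/d.png",np.hstack([a,b])[...,::-1]); print(T.proj([[490,-279,82],[490,-279,57]]),S.proj([[490,-279,82],[490,-279,57]]))
E
```

```text
[[413.03291464 282.86272019]
 [410.92292723 284.03308076]] [[231.68018713 208.22689104]
 [232.77516859 218.59265059]]
```

View pics/d.png

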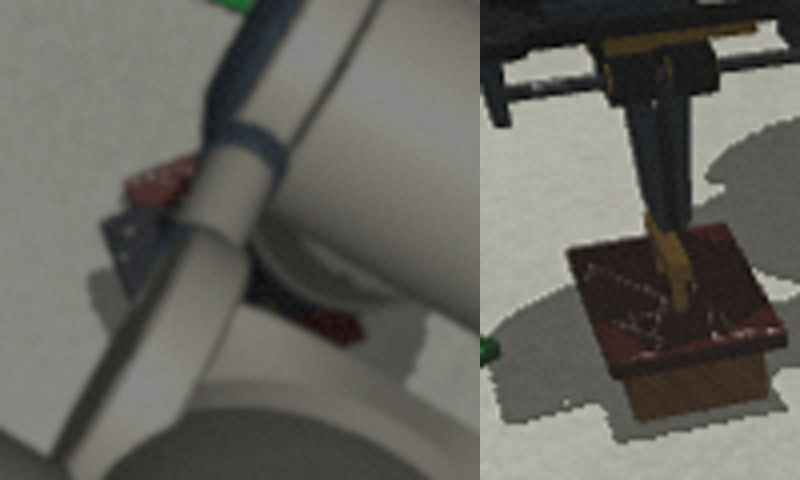

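The picture shows the shut fingertips at about (234,207) in the scene image with the bar beside or in front of them, so the bar was missed. I'll zoom in before moving.

```bash
python3 - <<'E'
from h import *
S=Cam("scene")
b=cv2.resize(S.im[180:240,200:275],None,fx=10,fy=10,interpolation=cv2.INTER_CUBIC)
def mk(P,col):
    u=(S.proj([P])[0]-[200,180]+.5)*10; cv2.circle(b,tuple(int(v) for v in u),5,col,-1)
d=np.array([np.cos(.293),np.sin(.293)])
b=cv2.convertScaleAbs(b,alpha=2)
for s,col in ((-32,(255,0,0)),(0,(0,255,0)),(32,(0,0,255))): mk([490+s*d[0],-279.4+s*d[1],82],col)
mk([490.4,-279.3,56.8],(255,255,255))
cv2.imwrite("pics/e.png",b[...,::-1])
E
```

```text
(no output)
```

View pics/e.png

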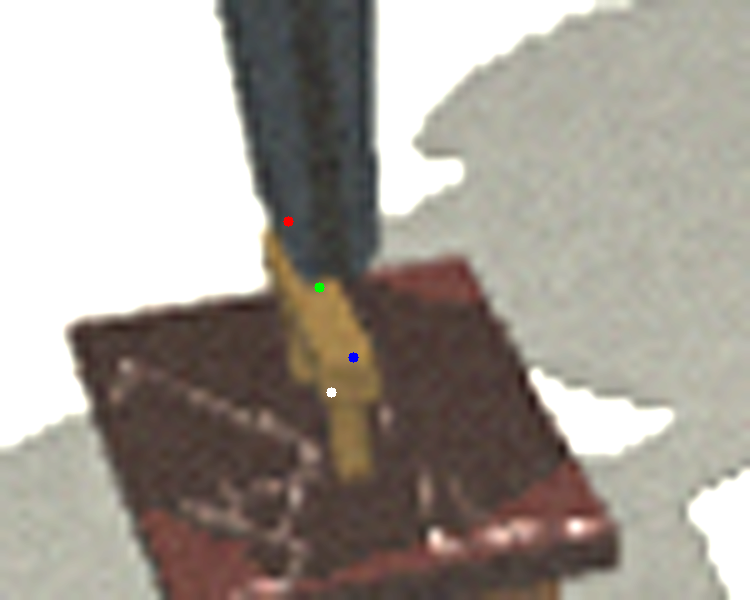

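The zoom shows the shut tips ending around (333,278) in the crop, above the bar and covering the far half of its top face. So the real tips are about 25 mm higher than the reported TCP. I'll open here and measure them.

arm_command(rows=[[[0,0,0],[0,0,0]],[[0,0,0],[0,0,0]],[[0,0,0.005],[0,0,0]],[[0,0,0.005],[0,0,0]],[[0,0,0.005],[0,0,0]],[[0,0,0.005],[0,0,0]],[[0,0,0.005],[0,0,0]]], hand=0.6)

```text
clock: 5.95
ee_pos: [490.4, -279.3, 51.8]
orientation: [-0.459, 3.108, -0.0]
wrist_force: [-0.1, 0.9, 1.2]
grip_width: 0.582
grip_force: 0.0
```

```bash
python3 go.py; python3 - <<'E'
from h import *
S=Cam("scene")
b=cv2.resize(S.im[170:240,195:275],None,fx=8,fy=8,interpolation=cv2.INTER_CUBIC)
b=cv2.convertScaleAbs(b,alpha=2)
w=np.radians(106.8);d=np.array([np.cos(w),np.sin(w)])
def mk(P,col):
    u=(S.proj([P])[0]-[195,170]+.5)*8; cv2.circle(b,tuple(int(v) for v in u),4,col,-1)
for z,col in ((52,(255,255,255)),(77,(0,255,0))):
  for s in (-27.3,27.3): mk([490.4+s*d[0],-279.3+s*d[1],z],col)
cv2.imwrite("pics/f.png",b[...,::-1])
E
```

```text
t 5.95 p [ 490.4 -279.3   51.8] yaw_y 106.82 tilt 0.01 grip 0.5818863879584434 0.0 F [-0.1  0.9  1.2] q [-0.62  0.56  1.63 -0.    0.94 -2.49]
```

View pics/f.png

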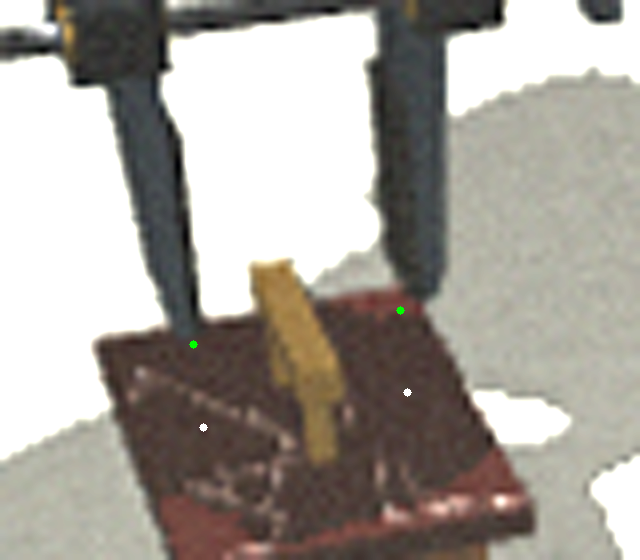

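The open tips are at about (218,212) and (248,207) in the scene image, either side of the bar and roughly 27 mm higher than reported. I'll descend in small steps and watch the wrist force. After the grasp I only use motion relative to it, so this offset drops out.

arm_command(rows=[[[0,0,0.003],[0,0,0]],[[0,0,0.006],[0,0,0]],[[0,0,0.009],[0,0,0]],[[0,0,0.012],[0,0,0]],[[0,0,0.012],[0,0,0]],[[0,0,0.012],[0,0,0]],[[0,0,0.012],[0,0,0]]])

```text
clock: 6.7
ee_pos: [490.4, -279.3, 39.8]
orientation: [-0.459, 3.108, -0.0]
wrist_force: [0.1, -0.9, -0.1]
grip_width: 0.6
grip_force: 0.0
```

```bash
python3 go.py
```

```text
t 6.7 p [ 490.4 -279.3   39.8] yaw_y 106.82 tilt 0.01 grip 0.6004203998354225 0.0 F [ 0.1 -0.9 -0.1] q [-0.62  0.58  1.64 -0.    0.92 -2.49]
```

```bash
cat > tips.py <<'E'
from h import *
S=Cam("scene"); I=cv2.GaussianBlur(S.im,(3,3),0).astype(int)
m=(I[...,2]-I[...,0]>4)&(I[...,2]<80)
for c0,c1 in((208,228),(236,256)):
    q=np.argwhere(m[170:245,c0:c1])+[170,c0]; k=q[q[:,0]>=q[:,0].max()-2]; print("tip row",q[:,0].max(),"cols",k[:,1].min(),k[:,1].max())
    for r in range(q[:,0].max()-14,q[:,0].max()+1,2): print(r,q[q[:,0]==r][:,1].min(),q[q[:,0]==r][:,1].max(),end="; ")
    print()
E
python3 tips.py
```

```text
tip row 200 cols 213 215Traceback (most recent call last):
  File "tips.py", line 6, in <module>
    for r in range(q[:,0].max()-14,q[:,0].max()+1,2): print(r,q[q[:,0]==r][:,1].min(),q[q[:,0]==r][:,1].max(),end="; ")
                                                              ~~~~~~~~~~~~~~~~~~~~~^^
    return umr_minimum(a, axis, None, out, keepdims, initial, where)
ValueError: zero-size array to reduction operation minimum which has no identity
```

```bash
python3 - <<'E'
from h import *
S=Cam("scene")
for r in range(198,226,2): print(r," ".join("%d,%d,%d"%tuple(S.im[r,c]) for c in (214,216,218,220,222)),"|"," ".join("%d,%d,%d"%tuple(S.im[r,c]) for c in (242,244,246,248,250)))
E
```

```text
198 32,32,36 32,35,35 77,75,69 175,174,163 174,173,161 | 167,167,156 26,25,23 24,24,23 30,34,36 30,30,33
200 35,39,40 32,34,34 47,45,44 174,175,164 175,174,165 | 120,119,111 23,25,24 23,28,23 36,38,40 31,32,35
202 36,39,38 35,38,38 17,14,16 178,177,164 172,171,161 | 95,94,85 29,27,26 27,25,24 32,33,36 31,32,35
204 34,33,36 34,37,39 23,23,24 171,172,161 174,172,162 | 95,95,88 30,29,26 25,26,24 36,38,38 32,33,37
206 31,34,36 33,37,39 21,22,21 174,172,162 176,177,165 | 68,52,48 33,30,27 26,27,26 36,38,39 31,35,37
208 41,43,43 33,35,39 24,25,24 172,171,160 185,185,175 | 55,32,33 55,34,32 29,29,25 30,32,31 30,32,32
210 59,61,57 34,38,38 29,30,30 51,43,40 42,33,28 | 41,31,28 38,28,23 31,30,27 32,32,32 40,45,44
212 39,29,27 37,37,40 37,36,37 31,27,22 38,31,27 | 33,27,24 38,29,27 35,30,26 35,32,28 59,55,50
214 37,29,27 35,39,39 35,38,37 33,28,27 41,32,30 | 39,29,28 40,34,31 39,30,28 36,28,26 42,35,31
216 45,36,34 38,35,33 35,39,39 34,32,28 40,27,25 | 36,28,24 36,26,22 40,32,29 40,29,30 37,28,26
218 42,34,30 43,33,31 48,39,36 36,28,26 38,28,27 | 37,26,22 36,29,24 42,33,31 37,30,28 40,32,29
220 42,32,28 35,29,25 38,29,26 45,35,31 59,50,44 | 36,29,26 37,30,27 43,34,32 39,32,28 40,31,29
222 35,28,28 38,33,29 37,29,26 38,30,28 37,29,28 | 38,30,26 39,33,31 37,28,27 37,30,27 39,28,27
224 34,30,26 38,32,30 33,27,22 41,34,33 36,26,23 | 38,29,28 41,33,32 38,32,27 41,34,30 40,30,29
```

arm_command(rows=[[[0,0,0.003],[0,0,0]],[[0,0,0.006],[0,0,0]],[[0,0,0.008],[0,0,0]],[[0,0,0.01],[0,0,0]],[[0,0,0.01],[0,0,0]],[[0,0,0.01],[0,0,0]]])

```text
clock: 7.4
ee_pos: [490.3, -279.2, 29.7]
orientation: [0.459, -3.108, -0.0]
wrist_force: [-0.1, 0.7, -0.4]
grip_width: 0.602
grip_force: 0.0
```

arm_command(rows=[[[0,0,0],[0,0,0]],[[0,0,0],[0,0,0]],[[0,0,0],[0,0,0]],[[0,0,0],[0,0,0]],[[0,0,0],[0,0,0]],[[0,0,0],[0,0,0]],[[0,0,0],[0,0,0]],[[0,0,0],[0,0,0]]], hand=0, squeeze=45)

```text
clock: 8.2
ee_pos: [490.5, -279.4, 29.8]
orientation: [-0.459, 3.108, -0.0]
wrist_force: [0.8, -2.3, -0.0]
grip_width: 0.129
grip_force: 45.0
```

```bash
python3 go.py; python3 - <<'E'
from h import *
S=Cam("scene")
for r in range(206,226,2): print(r," ".join("%d,%d,%d"%tuple(S.im[r,c]) for c in range(222,246,2)))
E
```

```text
t 8.2 p [ 490.5 -279.4   29.8] yaw_y 106.81 tilt 0.02 grip 0.12855382524880918 45.0 F [ 0.8 -2.3 -0. ] q [-0.62  0.6   1.65 -0.    0.89 -2.49]
206 176,177,166 26,27,29 34,38,39 31,33,34 61,52,35 82,64,37 43,35,27 25,25,22 32,33,35 28,33,37 66,48,45 55,35,32
208 189,191,177 39,42,42 30,34,35 31,35,37 43,37,27 83,65,37 90,69,38 27,27,27 35,36,39 31,37,39 54,30,27 54,33,30
210 47,35,30 31,32,32 30,31,33 32,36,37 34,31,28 82,62,34 84,65,38 27,29,27 32,36,38 35,39,40 38,27,22 41,27,26
212 34,26,25 34,31,30 33,35,37 35,37,39 24,25,25 84,67,40 83,64,38 48,41,27 27,31,29 30,35,37 36,28,24 31,26,23
214 40,31,27 39,30,28 32,37,36 34,40,39 26,26,25 81,65,37 85,70,42 86,67,39 30,29,30 34,36,38 38,30,26 37,27,23
216 38,30,27 38,29,27 32,30,30 36,40,40 28,30,29 62,49,32 73,58,35 66,52,28 41,37,29 31,31,36 38,29,26 37,28,26
218 36,29,25 36,27,25 37,29,27 34,35,39 29,31,27 54,45,31 65,52,33 64,51,33 44,35,26 34,30,28 40,29,27 38,30,27
220 51,40,38 37,28,27 40,30,30 38,31,29 33,26,24 34,27,25 62,51,29 62,52,32 59,50,44 38,29,27 36,28,25 36,29,24
222 34,24,22 52,43,39 67,57,51 55,44,39 35,29,26 35,27,24 71,58,35 60,51,28 36,26,23 43,35,32 32,22,20 39,29,27
224 37,30,26 42,33,31 34,28,25 45,37,30 48,37,37 43,34,33 65,48,30 66,53,32 37,25,22 39,32,29 37,29,25 31,24,20
```

Now the bar is gripped (0.129 × 91 mm ≈ 12 mm, 45 N). Next I lift it.

arm_command(rows=[[[0,0,-0.003],[0,0,0]],[[0,0,-0.008],[0,0,0]],[[0,0,-0.015],[0,0,0]],[[0,0,-0.025],[0,0,0]],[[0,0,-0.037],[0,0,0]],[[0,0,-0.05],[0,0,0]],[[0,0,-0.063],[0,0,0]],[[0,0,-0.076],[0,0,0]],[[0,0,-0.089],[0,0,0]],[[0,0,-0.102],[0,0,0]],[[0,0,-0.115],[0,0,0]],[[0,0,-0.128],[0,0,0]],[[0,0,-0.14],[0,0,0]],[[0,0,-0.15],[0,0,0]],[[0,0,-0.157],[0,0,0]],[[0,0,-0.16],[0,0,0]],[[0,0,-0.16],[0,0,0]],[[0,0,-0.16],[0,0,0]],[[0,0,-0.16],[0,0,0]]], squeeze=55)

```text
clock: 10.15
ee_pos: [490.1, -279.1, 189.3]
orientation: [0.459, -3.107, -0.001]
wrist_force: [0.3, 0.2, -5.9]
grip_width: 0.125
grip_force: 55.0
```

```bash
python3 go.py 611.7,210,190,82.9; python3 - <<'E'
from h import *
S=Cam("scene");I=cv2.cvtColor(S.im,cv2.COLOR_RGB2HSV)
u=S.proj([[490,-279,200],[490,-279,242]]);print(u)
# red-plate extents near predicted
x,y=u[0].astype(int); sub=cv2.GaussianBlur(S.im,(3,3),0)[y-40:y+60,x-60:x+60].astype(int)
m=((sub[...,0]-sub[...,1]>6)&(sub[...,0]<100)).astype(np.uint8)
n,l,st,ce=cv2.connectedComponentsWithStats(m);k=1+st[1:,4].argmax();print(st[k]+[x-60,y-40,0,0,0],ce[k]+[x-60,y-40])
c=(np.array(np.where(l==k)[::-1]).T+[x-60,y-40]).astype(np.int32); print(cv2.approxPolyDP(cv2.convexHull(c),3,True)[:,0].tolist())
w=np.radians(16.8);ex=np.array([np.cos(w),np.sin(w),0]);ey=np.array([-ex[1],ex[0],0])
for z in(200,210): print(z,S.proj([np.array([490,-279.4,z])+a*65*ex+b*45*ey for a,b in((1,1),(1,-1),(-1,-1),(-1,1))]).round(1).tolist())
E
```

```text
t 10.15 p [ 490.1 -279.1  189.3] yaw_y 106.82 tilt 0.05 grip 0.12464316618669322 55.0 F [ 0.3  0.2 -5.9] q [-0.62  0.4   1.48  0.    1.26 -2.49]
611.7,210,190,82.9 shift [-0.2579  0.433  -0.0006] rot [ 0.03 -0.04 23.92]
[[226.068666   155.10482395]
 [223.87475111 134.33589308]]
[ 199  131   58   40 1206] [226.20978441 152.9013267 ]
[[256, 163], [210, 170], [199, 143], [225, 131], [243, 141]]
200 [[256.8, 164.2], [208.2, 170.8], [197.3, 146.7], [241.0, 141.7]]
210 [[256.5, 159.2], [207.5, 165.6], [196.7, 142.0], [240.6, 137.1]]
```

arm_command(rows=[[[-0.003,0.004,0],[0,0,0]],[[-0.008,0.013,0],[0,0,0]],[[-0.015,0.026,0],[0,0,0]],[[-0.026,0.043,0],[0,0,0]],[[-0.036,0.061,0],[0,0,0]],[[-0.046,0.078,0],[0,0,0]],[[-0.057,0.095,0],[0,0,0]],[[-0.067,0.113,0],[0,0,0]],[[-0.077,0.13,0],[0,0,0]],[[-0.088,0.147,0],[0,0,0]],[[-0.098,0.165,0],[0,0,0]],[[-0.108,0.182,0],[0,0,0]],[[-0.119,0.199,0],[0,0,0]],[[-0.129,0.217,0],[0,0,0]],[[-0.139,0.234,0],[0,0,0]],[[-0.15,0.251,0],[0,0,0]],[[-0.16,0.269,0],[0,0,0]],[[-0.17,0.286,0],[0,0,0]],[[-0.181,0.303,0],[0,0,0]],[[-0.191,0.32,0],[0,0,0]]])

```text
clock: 12.2
ee_pos: [580.3, 84.4, 189.8]
orientation: [0.46, -3.108, -0.0]
wrist_force: [0.3, -0.2, -4.4]
grip_width: 0.129
grip_force: 55.0
```

arm_command(rows=[[[-0.01,0.017,0],[0,0,0]],[[-0.02,0.034,0],[0,0,0]],[[-0.03,0.051,0],[0,0,3]],[[-0.04,0.068,0],[0,0,7]],[[-0.049,0.083,0],[0,0,11]],[[-0.057,0.096,0],[0,0,15]],[[-0.063,0.106,0],[0,0,19]],[[-0.067,0.113,0],[0,0,22]],[[-0.067,0.113,0],[0,0,23.9]],[[-0.067,0.113,0],[0,0,23.9]],[[-0.067,0.113,0],[0,0,23.9]],[[-0.067,0.113,0],[0,0,23.9]],[[-0.067,0.113,0],[0,0,23.9]],[[-0.067,0.113,0],[0,0,23.9]]])

```text
clock: 13.6
ee_pos: [612.0, 209.8, 189.8]
orientation: [-0.194, -3.136, -0.0]
wrist_force: [-0.2, -0.3, -4.6]
grip_width: 0.125
grip_force: 55.0
```

```bash
cat > lid.py <<'E'
from h import *
import sys
z=float(sys.argv[1]);X,Y=610,210
for n in("top","scene"):
    S=Cam(n);u=S.proj([[X,Y,z]]);x,y=u[0].astype(int);x0,y0=x-60,max(y-50,0)
    sub=cv2.GaussianBlur(S.im,(3,3),0)[y0:y+50,x0:x+60].astype(int)
    m=((sub[...,0]-sub[...,1]>6)&(sub[...,0]<100)).astype(np.uint8)
    n_,l,st,ce=cv2.connectedComponentsWithStats(m)
    for k in range(1,n_):
        if st[k,4]<60: continue
        c=(np.array(np.where(l==k)[::-1]).T+[x0,y0]).astype(np.int32); print(n,st[k,4],cv2.approxPolyDP(cv2.convexHull(c),2.5,True)[:,0].tolist())
    w=np.radians(-7.1);ex=np.array([np.cos(w),np.sin(w),0]);ey=np.array([-ex[1],ex[0],0])
    for zz in(z,z+10): print("pred",zz,S.proj([np.array([611.7,210,zz])+a*65*ex+b*45*ey for a,b in((1,1),(1,-1),(-1,-1),(-1,1))]).round(1).tolist())
E
python3 go.py 611.7,210,190,82.9; python3 lid.py 199.5
```

```text
t 13.6 p [612.  209.8 189.8] yaw_y 82.92 tilt 0.0 grip 0.12542535429612786 55.0 F [-0.2 -0.3 -4.6] q [ 0.24  0.52  1.27  0.    1.35 -1.21]
611.7,210,190,82.9 shift [ 0.0004  0.0002 -0.0002] rot [ 0.   -0.    0.02]
top 1687 [[206, 276], [160, 275], [146, 245], [193, 220], [206, 220], [209, 226]]
pred 199.5 [[145.1, 201.9], [191.1, 203.6], [184.7, 269.8], [137.5, 268.0]]
pred 209.5 [[143.3, 200.5], [189.7, 202.3], [183.3, 269.1], [135.6, 267.3]]
scene 1387 [[529, 187], [478, 188], [461, 157], [498, 152]]
scene 659 [[493, 222], [462, 223], [448, 195], [478, 192], [497, 206]]
pred 199.5 [[528.5, 191.5], [475.7, 190.0], [458.3, 161.0], [504.4, 162.2]]
pred 209.5 [[530.0, 186.2], [476.8, 184.7], [459.2, 156.1], [505.5, 157.4]]
```

arm_command(rows=[[[0,0,0.004],[0,0,0]],[[0,0,0.012],[0,0,0]],[[0,0,0.022],[0,0,0]],[[0,0,0.032],[0,0,0]],[[0,0,0.042],[0,0,0]],[[0,0,0.052],[0,0,0]],[[0,0,0.062],[0,0,0]],[[0,0,0.072],[0,0,0]],[[0,0,0.082],[0,0,0]],[[0,0,0.092],[0,0,0]],[[0,0,0.099],[0,0,0]],[[0,0,0.105],[0,0,0]],[[0,0,0.108],[0,0,0]],[[0,0,0.108],[0,0,0]],[[0,0,0.108],[0,0,0]],[[0,0,0.108],[0,0,0]],[[0,0,0.108],[0,0,0]]])

```text
clock: 15.4
ee_pos: [612.3, 209.9, 82.1]
orientation: [0.194, 3.135, 0.0]
wrist_force: [-0.6, 0.0, -3.8]
grip_width: 0.127
grip_force: 55.0
```

```bash
python3 go.py 611.7,210,60.8,82.9; python3 - <<'E'
from h import *
S=Cam("scene");b=cv2.convertScaleAbs(cv2.resize(S.im[150:290,430:545],None,fx=4,fy=4,interpolation=cv2.INTER_CUBIC),alpha=1.8)
w=np.radians(-7.1);ex=np.array([np.cos(w),np.sin(w),0]);ey=np.array([-ex[1],ex[0],0])
for zz,col in((92,(0,255,0)),(60,(255,255,0))):
    for a,c in((1,1),(1,-1),(-1,-1),(-1,1)):
        u=(S.proj([np.array([611.7,210,zz])+a*65*ex+c*45*ey])[0]-[430,150]+.5)*4; cv2.circle(b,tuple(int(v) for v in u),3,col,-1)
T=Cam("top");t=cv2.convertScaleAbs(cv2.resize(T.im[200:300,120:220],None,fx=3,fy=3),alpha=1.8)
t=cv2.copyMakeBorder(t,0,b.shape[0]-300,0,0,cv2.BORDER_CONSTANT)
cv2.imwrite("pics/g.png",np.hstack([b,t])[...,::-1])
E
```

```text
t 15.4 p [612.3 209.9  82.1] yaw_y 82.91 tilt 0.03 grip 0.12672293983896257 55.0 F [-0.6  0.  -3.8] q [ 0.24  0.62  1.39 -0.    1.13 -1.21]
611.7,210,60.8,82.9 shift [ 0.0006 -0.      0.0213] rot [0.01 0.03 0.01]
```

View pics/g.png

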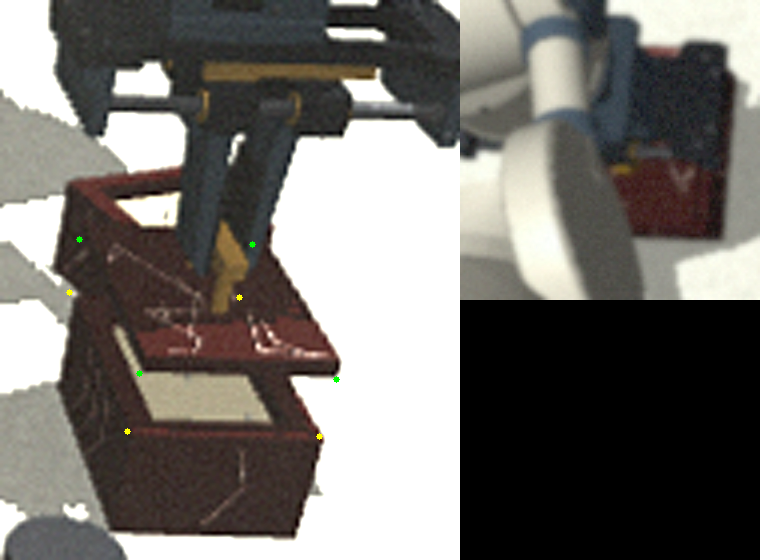

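The picture shows the lid's near bottom edge at crop pixels (142,372) to (337,375), and the rim's near edge at (127,430) to (321,433). Both are within about 1 image pixel of prediction, so the lid is aligned and level. I'll lower the last 21 mm.

arm_command(rows=[[[0.0005,0,0.002],[0,0,0]],[[0.0005,0,0.005],[0,0,0]],[[0.0005,0,0.008],[0,0,0]],[[0.0005,0,0.011],[0,0,0]],[[0.0005,0,0.014],[0,0,0]],[[0.0005,0,0.017],[0,0,0]],[[0.0005,0,0.019],[0,0,0]],[[0.0005,0,0.0205],[0,0,0]],[[0.0005,0,0.0205],[0,0,0]],[[0.0005,0,0.0205],[0,0,0]],[[0.0005,0,0.0205],[0,0,0]],[[0.0005,0,0.0205],[0,0,0]],[[0.0005,0,0.0205],[0,0,0]],[[0.0005,0,0.0205],[0,0,0]]])

```text
clock: 16.9
ee_pos: [611.6, 209.9, 61.3]
orientation: [0.194, 3.136, -0.0]
wrist_force: [1.1, -0.1, -3.9]
grip_width: 0.128
grip_force: 55.0
```

```bash
python3 go.py; python3 - <<'E'
from h import *
S=Cam("scene");b=cv2.convertScaleAbs(cv2.resize(S.im[190:270,430:530],None,fx=6,fy=6,interpolation=cv2.INTER_CUBIC),alpha=1.8)
w=np.radians(-7.1);ex=np.array([np.cos(w),np.sin(w),0]);ey=np.array([-ex[1],ex[0],0])
for zz,col in((71,(0,255,0)),(60,(255,255,0))):
    for a,c in((1,1),(1,-1),(-1,-1),(-1,1)):
        u=(S.proj([np.array([611.7,210,zz])+a*65*ex+c*45*ey])[0]-[430,190]+.5)*6; cv2.circle(b,tuple(int(v) for v in u),3,col,-1)
cv2.imwrite("pics/h.png",b[...,::-1])
E
```

```text
t 16.9 p [611.6 209.9  61.3] yaw_y 82.92 tilt 0.0 grip 0.1277496542604997 55.0 F [ 1.1 -0.1 -3.9] q [ 0.24  0.65  1.41 -0.    1.08 -1.21]
```

View pics/h.png

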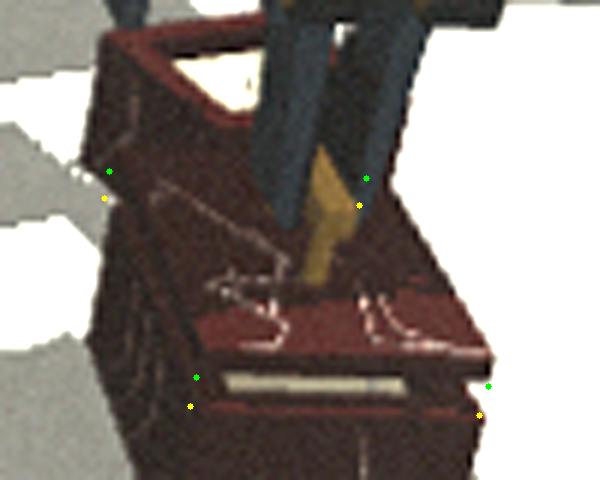

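The last picture shows the lid's near bottom edge at about row 375 and the rim at about row 412 in the crop. That is a gap of about 12 mm, aligned to within 2–3 mm and level, so I'm handing in.

```bash
python3 -c "
from bench import manip
print(manip.hand_in())"
```

```text
the job is handed in; nothing more can be done
None
```

I handed the job in with the gripper holding the lid still and level over the oblong box, about 12 mm above its rim and centred within about 3 mm by camera; the first grasp closed above the bar, the second held, and the hand-in gave no verdict.

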